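# Close and torque a filter housing in its clamp fixture

### The arm

A 6-joint arm with a two-finger parallel gripper is mounted at the origin on the work surface. World frame = base frame: x ahead of the robot, y to its left, z up, the work surface at z = 0. Lengths are in m, angles in rad, forces in N, time in s.
With the tool pointing down it reaches from about 0.35 to 0.85 m from the base axis. Payload 8.1 kg.
Tool frame: the origin (TCP) lies at the very end of the fingers, on their centre line; the grasp point (between the pads) lies 19 mm behind it; z points along the fingers, y is the line along which they close (so a half turn about z gives the same grasp; the last joint's range is limited). The gripper opens to 93 mm and grips with 3 to 60 N. Pads are 15 mm wide; open, the fingers measure 128 mm over their backs; the gripper's body (75 mm by 188 mm) begins 65 mm behind the grasp point.
Start: joints at [1.137, 0.13, 1.488, -0, 1.523, -0.085], TCP at [0.205, 0.564, 0.219] pointing down, gripper open.
Joint ranges: [-2.96, 2.96], [-0.89, 2.26], [0.02, 2.5], [-1.34, 4.48], [0, 2.73], [-2.66, 2.66]. Speed limits (rad/s): [2.39, 2.39, 2.79, 3.14, 3.14, 3.14].

### API

Orientations are given as a rotation vector (axis times angle).
In Python, from plant import robot gives the robot as it stands. The module is installed in compiled form; this text tells all that it offers.
- The arm moves only by the tool play_rows, never from a script. Its argument "increments" is text: rows parted by semicolons, each of 5 numbers parted by spaces: the shift along the tool's x, y, z in mm, then the turn about the tool's z in degrees, then the closure, from -1 (fully open) to 1 (shut). In form: dx dy dz yaw claw; .... A call has 1 to 20 rows; each row is the pose to reach, as a shift and turn from the pose commanded when the call began, along the tool's axes at that moment; what a row does not reach only later rows make up. A row lasts 1/10 s, in which the tool goes at most 50 mm and 8.59 degrees, less where a joint would pass 70% of its speed; a pose out of reach is approached as far as the arm can. A call with a gripper value outside its range is refused whole. The fingers move at their own pace and stop on an object; "force" is the grip in N (left out, the last holds). Time passes only in rows, so rows that repeat a pose let the fingers close. It gives the time, the measured TCP pose, the force, the opening and the grip force at its end, in the units of the state.
- robot.read_state(): the state, without advancing time (a new reading comes with each control period).
- robot.read_camera(name): name is "scene" or "top" or "wrist"; returns the picture (420x560x3 uint8, blue, green, red); there is no depth.
- robot.calibration(name): a dict with "vertical_fov" (degrees; the focal length in pixels is half the picture's height over the tangent of half this angle, whatever the lens; pixels are square), "cx", "cy" (the principal point, pixels), "rvec" (rotation vector, rad) and "tvec" (3), from world to camera coordinates, as OpenCV has them. Camera axes: x right, y down, z forward; pixel columns grow to the right and rows downward; lengths in m; the calibration is good to about 2 mm. A picture is of the moment at which its call begins: read the wrist's pose just before it. calibration takes no time and is no camera call; for the wrist camera it gives the pose at the moment of the call.
- robot.close_job(): hands the job in; it is judged then, once.
Trained networks look in the newest picture that a camera, given by its name, has taken for a name from the list of things; names that differ only in an ending like _2 or _b are one class to them, and where a whole thing is asked for, a point or a joint stands for the part that bears it (a point fixed in the world has none). Each returns a list of dicts, best first, with "conf" (0 to 1); they miss things now and then, are a little off and sometimes report something else, mostly with a low value. They report only what shows in the picture. A call takes as long as a camera call. They do not tell look-alikes from the thing itself.
- robot.recognise(camera, query): "centre" ([x, y, z] in m, in world coordinates, good to about 4 mm: the middle of the surface that is visible of it).
- robot.regions_of(camera, query): "pixels" (420x560 bool, what is visible of it).
- robot.landmark_of(camera, query): "centre" ([x, y, z] in m, in world coordinates, good to about 4 mm: a listed point, or the origin of a listed thing).
The state is a dict: "t": time; "q": joint angles; "dq": joint speeds; "joint_torque": joint torques, N m; "tool_pos": TCP position; "orientation": TCP orientation; "force": force on the tool from outside, world axes, zero at the start; "wrist_torque": the same for the moment, N m; "opening": finger opening in m; "gripper_force": force on a finger pad.
Only numpy, scipy, OpenCV 4.12 (cv2) and the standard library are available. Lean on these libraries where they do the work, as an engineer would, in place of code of your own. Each camera call takes 0.05 s, during which the arm holds its last target. There are 200 camera calls.

### The job

Close the blue filter housing: set the loose blue shell mouth-down on the blue lower shell in the fixture, rim squarely on rim. Then swing the yellow clamp strap over it by its black knob as far as it goes, and pull the red wrench handle clockwise (seen from above) until the nut is tight and the wrench breaks over at its hinge; stop there, do not bend it on to its end stop, and let go so that it springs straight. Leave the red shell, the spray can and the parts tray alone.

Things in the scene. Friction and masses are not known exactly. Their poses are not given: they have to be found in the camera images.
- blue_shell: Loose blue shell, standing mouth-down: round body 60 mm in diameter, 65 mm high, 6 mm wall, closed flat top, and an outward flange 72 mm in diameter and 8 mm thick at the mouth (the lowest 8 mm). 0.3 kg (may vary by 30 %). Origin: centre of the mouth plane, at its underside; z up along its axis.
- red_shell: Bystander: a shell of the same shape and size as the blue one, in red. Same origin. Stands beside the blue shell; which of the two is nearer to the robot changes.
- spray_can: Bystander: spray can 66 mm in diameter, 190 mm high, green label. Origin: centre of its underside.
- parts_tray: Bystander: open blue plastic tray 90 x 140 x 40 mm with bolts. Origin: centre of its underside.
- fixture: Clamp fixture that does not move: steel base plate 130 (x) x 250 (y) x 15 mm. Origin: centre of the plate's underside. In its frame the axis of the fixed blue lower shell (mouth up, same diameters and flange as the loose shell, 45 mm high) is at x 0, y +65 mm and the axis of the stud with nut, strap and wrench is at x 0, y -65 mm; z up.
- lower_rim (a point): Centre of the mouth of the fixed lower shell, on its rim plane (60 mm above the bench). The flange that the loose shell rests on is 72 mm in outer, 48 mm in inner diameter. The top of the loose shell then stands 125 mm above the bench.
- stud_top (a point): Point on the vertical axis of the stud, 170 mm above the bench: the strap and the wrench head both turn about this axis.
- strap (a joint): Swing of the yellow strap about the stud (rad): 0 = at its stop, pad centred over the lower shell; grows clockwise seen from above; starts parked at 1.15 to 1.55. Friction 0.2 Nm, stays where it is left. Strap 28 mm wide, 12 mm thick, reaching 148 mm from the stud axis; its rubber pad's underside is about 2 to 4 mm above the top of the stacked shell until the nut is tightened, which draws the strap down 6 mm per rad on to the shell.
- strap_knob (a point): Centre of the top of the strap's upright black knob, 130 mm from the stud axis, directly above the pad. Knob 20 mm in diameter, 40 mm tall, top about 197 mm above the bench, standing on a 12 mm neck that is 6 mm tall.
- wrench_head (a joint): Turn of the nut and of the wrench head that stays on it (rad); grows clockwise seen from above. Starts at 0 to 0.3, tight at the hard limit 0.8. Running friction about 1 Nm; stays where it is left. At 0 the wrench points along the fixture's direction (cos -60 deg, sin -60 deg).
- wrench_handle (a joint): Break-over angle of the handle against the head (rad), clockwise positive. 0 = straight. A preloaded spring holds it straight until the handle is pulled with about 14 N at the red grip, which happens only once the nut is tight; it then yields at nearly constant force (damped, about 0.8 Nm per rad/s) and springs back to 0 when let go. It has clearly broken over at 0.12; end stop 0.45 (more than 0.40 damages it). Its hinge lies 45 mm from the stud axis.
- wrench_grip (a point): On the axis of the red handle, 175 mm from the stud axis with the wrench straight (130 mm from the break-over hinge), 172 mm above the bench. The red grip is a horizontal bar 26 mm in diameter and 94 mm long, pointing away from the stud, from 123 to 217 mm from the stud axis; free space below it. Its x axis points outwards along the handle.
Things that resemble listed ones, but are neither listed nor needed, are in the scene too. There is more than one size of the blue_shell; the job needs the middle-sized.

How it is judged:
On the way, in this order (a step that is already met when the one before it is completed fails the run):
1. the blue shell stands released, mouth-down, on the lower shell, rim on rim within 6 mm, while the strap is still swung aside (horizontal distance between blue_shell and lower_rim below 0.006 m and z of blue_shell in the frame of lower_rim between -0.004 and 0.004 m and angle between blue_shell's own z axis and vertical below 0.06 rad and contact force between the fingers and blue_shell below 0.1 N and value of joint strap above 0.6 rad), for 0.2 s.
2. the strap is at its stop over the shell (within 0.08 rad), nut not yet tight (value of joint strap below 0.08 rad and value of joint wrench_head below 0.6 rad), for 0.1 s.
3. with the nut tight, the wrench breaks over by more than 0.12 rad (value of joint wrench_handle above 0.12 rad and value of joint wrench_head above 0.74 rad and value of joint strap below 0.08 rad), for 0.1 s.
At the end, for the whole second after the job is handed in: Blue shell at rest mouth-down on the lower shell, centres within 6 mm, height within 4 mm, tilt under 0.06 rad; strap within 0.08 rad of its stop, pad pressing on the shell; nut tight (wrench head over 0.72 of 0.8 rad); wrench handle let go and straight (under 0.04 rad) (horizontal distance between blue_shell and lower_rim below 0.006 m and z of blue_shell in the frame of lower_rim between -0.004 and 0.004 m and angle between blue_shell's own z axis and vertical below 0.06 rad and linear speed of blue_shell below 0.02 m/s and value of joint strap below 0.08 rad and contact force between strap and blue_shell above 0.5 N and value of joint wrench_head above 0.72 rad and value of joint wrench_handle below 0.04 rad); the robot touches nothing.
It fails at once if the wrench is bent on past 0.40 rad, on to its end stop (value of joint wrench_handle above 0.4 rad).
It fails at once if the red shell, the spray can or the parts tray is moved by more than 20 mm (distance of any of red_shell, spray_can, parts_tray from where it was at the start of the episode above 0.02 m).
It also fails if it takes over 72 s, if anything falls off the work surface, if the arm or the gripper's body presses on something with over 40 N, if the wrist force passes 120 N, or if a joint passes its speed limit or range.

## Working session

There is one attempt and no reset: what is moved stays moved. The work goes in short steps, Python scripts to look and compute and a tool call to move; the robot and the scene stay as the last step left them, time stands still between calls to the robot, and variables do not carry over. Pictures are saved under pics/ and viewed, at most 10 in all, crops included, and the job is handed in when it is done.

Besides the shell and the picture viewer there is one more tool, called after ">>>" as name(argument=value, ...), one argument or row to a line, values as JSON. play_rows: Moves the arm, as the interface text tells. Its arguments: {"type":"object","properties":{"increments":{"type":"string"},"force":{"type":"number"}},"required":["increments"]}

```bash
mkdir -p pics
cat > h.py <<'E'
import numpy as np, cv2
from plant import robot
from scipy.spatial.transform import Rotation as R
def K(c):
    f=210/np.tan(np.radians(c["vertical_fov"])/2); return np.array([[f,0,c["cx"]],[0,f,c["cy"]],[0,0,1]])
def ray(name,px,z):
    c=robot.calibration(name); M=R.from_rotvec(np.ravel(c["rvec"])).as_matrix(); t=np.ravel(c["tvec"])
    o=-M.T@t; d=M.T@np.linalg.inv(K(c))@np.array([px[0],px[1],1.]); return o+d*(z-o[2])/d[2]
def proj(name,p):
    c=robot.calibration(name); M=R.from_rotvec(np.ravel(c["rvec"])).as_matrix(); q=K(c)@(M@np.array(p)+np.ravel(c["tvec"])); return q[:2]/q[2]
def totool(p):
    s=robot.read_state(); return R.from_rotvec(s["orientation"]).inv().apply(np.array(p)-s["tool_pos"])*1000
np.set_printoptions(precision=4,suppress=True)
E
python3 - <<'E'
from h import *
s=robot.read_state(); print(s["t"],s["tool_pos"],R.from_rotvec(s["orientation"]).as_matrix(),s["opening"])
a=robot.read_camera("scene");b=robot.read_camera("top")
cv2.imwrite("pics/s.png",a);cv2.imwrite("pics/t.png",b)
for n in ["blue_shell","red_shell","fixture","lower_rim","stud_top","strap_knob","wrench_grip","spray_can","parts_tray"]:
    for c in ["top","scene"]:
        for d in robot.landmark_of(c,n): print(n,c,np.array(d["centre"]),round(d["conf"],2))
print(robot.read_state()["t"])
E
```

```text
0.0 [0.2048 0.5633 0.2175] [[-0.9398  0.3418 -0.0008]
 [ 0.3418  0.9398 -0.0017]
 [ 0.0002 -0.0019 -1.    ]] 0.09313160306695031
blue_shell top [ 0.5041  0.5291 -0.0012] 0.94
blue_shell top [0.5323 0.3367 0.0005] 0.61
blue_shell top [0.6662 0.3366 0.0006] 0.59
blue_shell scene [0.5346 0.338  0.0061] 0.9
blue_shell scene [0.508  0.5306 0.0037] 0.71
blue_shell scene [0.6666 0.3356 0.0028] 0.56
red_shell top [0.3913 0.2915 0.0013] 0.96
red_shell scene [ 0.3938  0.2933 -0.0033] 0.57
fixture scene [ 0.5498  0.0498 -0.0017] 0.76
lower_rim top [0.5506 0.1101 0.0602] 0.8
lower_rim scene [0.547  0.1142 0.0588] 0.98
stud_top top [ 0.5415 -0.0214  0.1709] 0.65
stud_top top [0.5517 0.0485 0.0003] 0.3
stud_top scene [ 0.5438 -0.0206  0.1704] 0.67
strap_knob top [ 0.6735 -0.0169  0.1939] 0.56
strap_knob scene [ 0.6741 -0.0222  0.1937] 0.74
wrench_grip top [ 0.6191 -0.1741  0.1729] 0.95
wrench_grip scene [ 0.6228 -0.1745  0.1724] 0.65
spray_can top [ 0.5685 -0.4317 -0.0016] 0.79
spray_can scene [ 0.563  -0.4284  0.0036] 0.95
parts_tray top [0.7295 0.1475 0.002 ] 0.87
parts_tray scene [0.7275 0.1444 0.0031] 0.97
parts_tray scene [0.3919 0.2906 0.0001] 0.4
1.0
```

View pics/t.png

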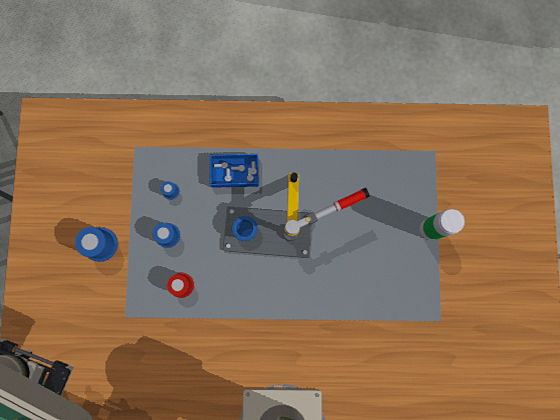

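View pics/s.png

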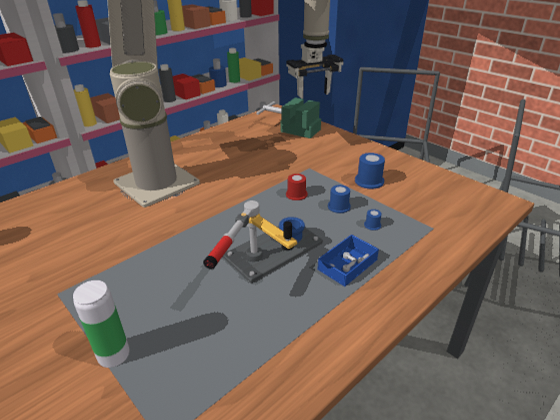

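The top view shows three blue shells: small at (170,189), middle at (166,235) and large at (92,242). The red shell is at (180,285). The lower shell is at (245,228), the stud at (292,228), the knob at (294,177) and the grip at (350,200). The middle shell is therefore at about (0.533, 0.337). I'll move over it.

>>> play_rows(
  increments="-20 -5 -15 4 -1; -60 -15 -30 12 -1; -105 -27 -30 20 -1; -150 -39 -30 28 -1; -195 -51 -30 36 -1; -240 -63 -30 44 -1; -285 -75 -30 52 -1; -325 -86 -30 60 -1; -360 -94 -30 66 -1; -380 -99 -30 70 -1; -385 -100 -30 70 -1; -385 -100 -30 70 -1; -385 -100 -30 70 -1",
)

```text
t: 2.3
tool_pos: [0.5318, 0.3391, 0.2486]
orientation: [-2.218, -2.224, 0.0]
force: [0.5, 0.7, -0.1]
opening: 0.093
gripper_force: 0.0
```

```bash
cat > look.py <<'E'
import sys
from h import *
def circ(name,px,z,lo,hi):pass
s=robot.read_state(); print(s["t"],s["tool_pos"],R.from_rotvec(s["orientation"]).as_matrix(),s["force"])
a=robot.read_camera("wrist"); cv2.imwrite("pics/%s.png"%sys.argv[1],a)
for n in sys.argv[2:]:
    for d in robot.landmark_of("wrist",n): print(n,np.array(d["centre"]),round(d["conf"],2),"tool mm",totool(d["centre"]),"px",proj("wrist",d["centre"]))
E
python3 look.py w1 blue_shell red_shell
```

```text
2.3 [0.5318 0.3391 0.2486] [[-0.0028  1.     -0.0005]
 [ 1.      0.0028  0.0003]
 [ 0.0003 -0.0005 -1.    ]] [ 0.4645  0.7224 -0.1346]
blue_shell [ 0.5084  0.5344 -0.0066] 0.79 tool mm [195.0038 -22.6596 255.4453] px [259.3332  14.3543]
blue_shell [ 0.5375  0.3359 -0.0081] 0.77 tool mm [ -3.5795   5.8697 256.8861] px [283.1063 182.1916]
blue_shell [0.6635 0.3359 0.0005] 0.6 tool mm [ -3.9394 131.8683 248.2727] px [379.4161 183.6602]
red_shell [0.3949 0.2914 0.006 ] 0.7 tool mm [ -47.6539 -136.9328  242.8008] px [175.7633 216.812 ]
```

View pics/w1.png

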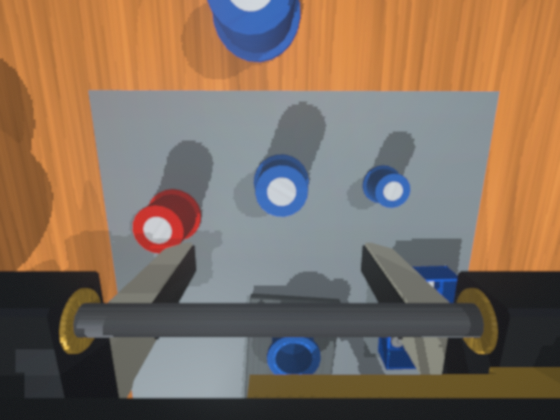

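The wrist view shows the middle shell at (281,188) with its white disc, and the red one at (167,222). The lower rim is at (293,357). I'll measure both by ray against the known heights.

Run:
```python
from h import *
im=cv2.imread("pics/w1.png"); hsv=cv2.cvtColor(im,cv2.COLOR_BGR2HSV)
blue=cv2.inRange(hsv,(100,120,50),(125,255,255))
def comp(mask,px):
    n,l,st,ce=cv2.connectedComponentsWithStats(mask)
    i=min((k for k in range(1,n) if st[k][4]>80),key=lambda k:np.hypot(*(ce[k]-px))); print(st[i],ce[i]); return (l==i).astype(np.uint8),ce[i]
white=cv2.inRange(hsv,(0,0,150),(180,70,255))
m,c=comp(white,(281,191)); print("disc",ray("wrist",c,0.065))
m,c=comp(blue,(281,185))
cn=max(cv2.findContours(m,0,1)[0],key=len)[:,0]
hull=cv2.convexHull(cn)[:,0]
# hypothesis fit: silhouette = hull of projected circles
from scipy.optimize import least_squares
th=np.linspace(0,2*np.pi,72,endpoint=False)
def res(p,circs):
    P=np.array([proj("wrist",(p[0]+r*np.cos(t),p[1]+r*np.sin(t),z)) for r,z in circs for t in th]).astype(np.float32)
    H=cv2.convexHull(P); return [cv2.pointPolygonTest(H,(float(a),float(b)),True) for a,b in hull]
f=least_squares(res,[.534,.337],args=([(.036,0),(.036,.008),(.030,.065)],),diff_step=1e-3); print("shell",f.x,np.sqrt(np.mean(f.fun**2)),f.fun.mean())
m,c=comp(blue,(293,357))
cn=np.vstack([q[:,0] for q in cv2.findContours(m,0,1)[0]]); hull=cv2.convexHull(cn)[:,0]; hull=hull[hull[:,1]>345]
print(hull[:,1].min(),hull[:,1].max())
f=least_squares(res,[.549,.112],args=([(.036,.06),(.036,.052)],),diff_step=1e-3); print("rim",f.x,np.sqrt(np.mean(f.fun**2)),f.fun.mean())
for z,px in ((.065,(170,220)),):
  pass
```

```text
[267 178  29  28 639] [281.2097 191.2926]
disc [0.5345 0.339  0.065 ]
[ 254  155   55   62 1945] [280.7712 182.8519]Traceback (most recent call last):
  File "<stdin>", line 18, in <module>
    return func(*args, **kwargs)
    result = trf(vector_fun.fun, vector_fun.jac, x0, f0, J0, lb, ub, ftol, xtol,
                 gtol, max_nfev, x_scale, loss_function, tr_solver,
                 tr_options.copy(), verbose, callback=callback_wrapped)
    return trf_no_bounds(
        fun, jac, x0, f0, J0, ftol, xtol, gtol, max_nfev, x_scale,
        loss_function, tr_solver, tr_options, verbose, callback=callback)
    f_new = fun(x_new)
    self._update_fun()
    ~~~~~~~~~~~~~~~~^^
    self.f = self.fun_wrapped(xp_copy(self.x))
             ~~~~~~~~~~~~~~~~^^^^^^^^^^^^^^^^^
    return np.atleast_1d(self.fun(x))
                         ~~~~~~~~^^^
    return self.f(x, *self.args, **self.kwargs)
           ~~~~~~^^^^^^^^^^^^^^^^^^^^^^^^^^^^^^
  File "<stdin>", line 16, in res
  File "h.py", line 10, in proj
    c=robot.calibration(name); M=R.from_rotvec(np.ravel(c["rvec"])).as_matrix(); q=K(c)@(M@np.array(p)+np.ravel(c["tvec"])); return q[:2]/q[2]
ValueError: time passes only in moves, steps and waits
```

```bash
cat >> h.py <<'E'
_c={}
def proj(name,p,fresh=False):
    if fresh or name not in _c: _c[name]=robot.calibration(name)
    c=_c[name]; return cv2.projectPoints(np.array(p,float).reshape(-1,1,3),np.ravel(c["rvec"]),np.ravel(c["tvec"]),K(c),None)[0][:,0]
from scipy.optimize import least_squares
th=np.linspace(0,2*np.pi,72,endpoint=False)
def comp(mask,px):
    n,l,st,ce=cv2.connectedComponentsWithStats(mask)
    i=min((k for k in range(1,n) if st[k][4]>80),key=lambda k:np.hypot(*(ce[k]-px))); return (l==i).astype(np.uint8)
def fit(name,mask,px,p0,circs,rows=(0,420)):
    """xy of a stack of circles (radius, z) whose convex outline matches the blob's; biggest-scale check s"""
    cn=np.vstack([q[:,0] for q in cv2.findContours(comp(mask,px),0,1)[0]]); h=cv2.convexHull(cn)[:,0]; h=h[(h[:,1]>=rows[0])&(h[:,1]<=rows[1])]
    def res(p):
        P=proj(name,[(p[0]+p[2]*r*np.cos(t),p[1]+p[2]*r*np.sin(t),z) for r,z in circs for t in th]).astype(np.float32)
        H=cv2.convexHull(P); return [cv2.pointPolygonTest(H,(float(a),float(b)),True) for a,b in h]
    f=least_squares(res,[*p0,1.],diff_step=1e-3,x_scale=[.01,.01,.1]); return f.x,np.sqrt(np.mean(f.fun**2)),len(h)
E
python3 - <<'E'
from h import *
proj("top",(0,0,0)); proj("wrist",(0,0,0))
S=[(.036,0),(.036,.008),(.030,.065)]; L=[(.036,.06),(.036,.052)]
for n,f,b,r in (("wrist","w1",(281,185),(293,357)),("top","t",(166,235),(245,228))):
    im=cv2.imread("pics/%s.png"%f); hsv=cv2.cvtColor(im,cv2.COLOR_BGR2HSV); blue=cv2.inRange(hsv,(100,120,40),(125,255,255))
    print(n,"shell",fit(n,blue,b,(.534,.337),S)); print(n,"rim",fit(n,blue,r,(.549,.112),L,(345,420) if n=="wrist" else (0,420)))
    print("rim pred px",proj(n,(.549,.112,.06)))
E
```

```text
wrist shell (array([0.5343, 0.3389, 0.9556]), np.float64(0.197047404638856), 41)
wrist rim (array([0.5512, 0.1163, 0.9681]), np.float64(1.2445995586024325), 14)
rim pred px [[291.3608 359.4911]]
top shell (array([0.5343, 0.3379, 0.9608]), np.float64(0.1506438324046108), 19)
top rim (array([0.5515, 0.1114, 0.9796]), np.float64(0.1113885985835397), 18)
rim pred px [[244.1042 228.6613]]
```

>>> play_rows(
  increments="0 2.5 30 0 -1; 0 2.5 75 0 -1; 0 2.5 120 0 -1; 0 2.5 160 0 -1; 0 2.5 190 0 -1; 0 2.5 210 0 -1; 0 2.5 219 0 -1; 0 2.5 219 0 -1; 0 2.5 219 0 0; 0 2.5 219 0 1; 0 2.5 219 0 1; 0 2.5 219 0 1; 0 2.5 219 0 1; 0 2.5 219 0 1; 0 2.5 219 0 1",
  force=25,
)

```text
t: 3.95
tool_pos: [0.5355, 0.3385, 0.0303]
orientation: [2.221, 2.222, 0.001]
force: [-1.7, -0.8, 5.8]
opening: 0.0593
gripper_force: 25.0
```

>>> play_rows(
  increments="0 0 -10 0 1; 0 0 -35 0 1; 0 0 -70 0 1; -10 1 -100 0 1; -35 3 -110 0 1; -70 5 -110 0 1; -105 8 -110 0 1; -140 11 -110 0 1; -175 13 -110 0 1; -203 15 -110 0 1; -220 16 -108 0 1; -227 16.5 -100 0 1; -227 16.5 -85 0 1; -227 16.5 -75 0 1; -227 16.5 -70 0 1; -227 16.5 -70 0 1; -227 16.5 -70 0 1",
)

```text
t: 5.65
tool_pos: [0.5516, 0.112, 0.0995]
orientation: [-2.22, -2.223, 0.0]
force: [-0.4, -0.3, -1.6]
opening: 0.0592
gripper_force: 25.0
```

Run:
```python
from h import *
s=robot.read_state(); print(s["t"],s["tool_pos"],s["orientation"],s["force"],s["opening"])
for c in ("wrist","top","scene"):
    cv2.imwrite("pics/h_%s.png"%c,robot.read_camera(c))
    for n in ("blue_shell","lower_rim"):
        for d in robot.landmark_of(c,n): print(c,n,np.array(d["centre"]),round(d["conf"],2))
a=cv2.imread("pics/h_wrist.png"); b=cv2.imread("pics/h_scene.png")[150:330,180:420]
cv2.imwrite("pics/h.png",np.hstack([cv2.resize(a,(400,300)),cv2.resize(b,(400,300))]))
```

```text
5.65 [0.5516 0.112  0.0995] [-2.2198 -2.2227  0.0004] [-0.4105 -0.3351 -1.621 ] 0.0591975006653206
wrist blue_shell [0.5543 0.1129 0.0654] 0.58
top blue_shell [ 0.5046  0.5327 -0.0013] 0.69
top blue_shell [ 0.6645  0.3333 -0.0019] 0.61
top lower_rim [0.5524 0.1085 0.0647] 0.92
scene blue_shell [0.5523 0.1122 0.071 ] 0.91
scene blue_shell [ 0.6667  0.3319 -0.0014] 0.79
scene blue_shell [0.5092 0.5294 0.0015] 0.73
scene blue_shell [ 0.5629 -0.4275  0.0031] 0.7
scene lower_rim [0.5487 0.1112 0.0629] 0.8
```

View pics/h.png

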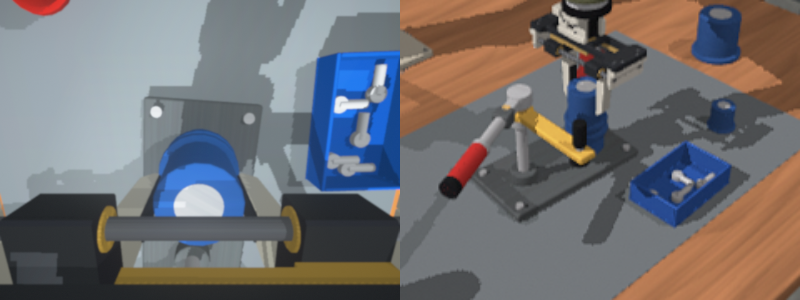

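The left (wrist) crop shows the held shell at (200,200) over the lower flange at (198,155). The scene crop shows it right above the lower shell. I'll lower it and release.

>>> play_rows(
  increments="0 0 3 0 1; 0 0 6 0 1; 0 0 8 0 1; 0 0 9.5 0 1; 0 0 9.5 0 1; 0 0 9.5 0 0.3; 0 0 9.5 0 -1; 0 0 9.5 0 -1; 0 0 9.5 0 -1; 0 0 9.5 0 -1; 0 0 0 0 -1; 0 0 -20 0 -1; 0 0 -55 0 -1; 0 0 -95 0 -1; 0 0 -130 0 -1; 40 0 -150 0 -1; 80 0 -150 0 -1; 100 0 -150 0 -1; 100 0 -150 0 -1; 100 0 -150 0 -1",
)

```text
t: 8.1
tool_pos: [0.5516, 0.2113, 0.25]
orientation: [2.22, 2.223, -0.0]
force: [-0.3, 0.8, -0.1]
opening: 0.0932
gripper_force: 0.0
```

Run:
```python
from h import *
s=robot.read_state(); print(s["t"],s["tool_pos"],s["orientation"],s["force"],s["opening"])
for c in ("wrist","top","scene"):
    cv2.imwrite("pics/p_%s.png"%c,robot.read_camera(c))
    for n in ("blue_shell","lower_rim","stud_top","strap_knob","wrench_grip","fixture"):
        for d in robot.landmark_of(c,n): print(c,n,np.array(d["centre"]),round(d["conf"],2))
a=cv2.imread("pics/p_wrist.png"); b=cv2.imread("pics/p_scene.png")[150:330,180:420]
cv2.imwrite("pics/p.png",np.hstack([cv2.resize(a,(400,300)),cv2.resize(b,(400,300))]))
```

```text
8.1 [0.5516 0.2113 0.25  ] [ 2.2196  2.2226 -0.0002] [-0.3324  0.7803 -0.0872] 0.0931790881718951
wrist blue_shell [0.5539 0.1101 0.0552] 0.69
wrist blue_shell [0.6642 0.3369 0.0003] 0.58
wrist stud_top [0.5532 0.1087 0.0565] 0.66
top blue_shell [0.5531 0.1096 0.0632] 0.93
top blue_shell [0.5043 0.5281 0.0029] 0.92
top lower_rim [0.5507 0.1117 0.0611] 0.94
top lower_rim [0.7276 0.1492 0.0008] 0.68
top lower_rim [ 0.5507  0.0486 -0.0004] 0.24
top stud_top [ 0.5415 -0.02    0.1704] 0.71
top stud_top [0.3925 0.2909 0.0013] 0.34
top wrench_grip [ 0.6217 -0.1745  0.1711] 0.87
top fixture [0.5517 0.0481 0.0003] 0.6
top fixture [ 0.5678 -0.4311  0.0008] 0.27
scene blue_shell [ 0.5045  0.5292 -0.0015] 0.97
scene blue_shell [0.5532 0.1106 0.0621] 0.91
scene blue_shell [0.6681 0.3349 0.0009] 0.64
scene lower_rim [0.547  0.1129 0.0597] 0.62
scene stud_top [ 0.5439 -0.0193  0.168 ] 0.8
scene strap_knob [ 0.6717 -0.024   0.1974] 0.74
scene strap_knob [0.3917 0.2927 0.0009] 0.56
scene wrench_grip [ 0.6204 -0.1717  0.1727] 0.6
scene fixture [ 0.5507  0.0477 -0.    ] 0.94
scene fixture [ 0.6211 -0.1737  0.1727] 0.48
```

View pics/p.png

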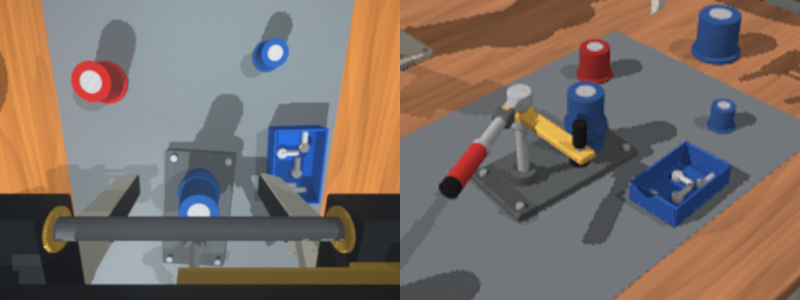

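The left (wrist) crop shows the shell standing at (200,190) and the plate bolts at (173,158) and (228,162). The shell looks square on the lower shell. I'll check the alignment numerically.

Run:
```python
from h import *
def masks(f):
    hsv=cv2.cvtColor(cv2.imread("pics/%s.png"%f),cv2.COLOR_BGR2HSV); return cv2.inRange(hsv,(100,120,40),(125,255,255)),cv2.inRange(hsv,(0,0,150),(180,70,255))
proj("top",(0,0,0))
b0,w0=masks("t"); b1,w1=masks("p_top")
print("rim0",fit("top",b0,(245,228),(.5515,.111),[(.036,.06),(.036,.052)])[0])
def disc(n,w,p):
    px=proj(n,p,True)[0]; k=cv2.moments(comp(w,px),True); return ray(n,(k["m10"]/k["m00"],k["m01"]/k["m00"]),p[2])
print("disc0",disc("top",w0,(.5343,.338,.065)),"disc1",disc("top",w1,(.552,.111,.125)))
print("stack",fit("top",b1,proj("top",(.552,.111,.1))[0],(.552,.111),[(.036,.052),(.036,.068),(.030,.125)]))
bw,ww=masks("p_wrist"); print("wrist disc",disc("wrist",ww,(.552,.111,.125)))
# bolts in wrist & top
for n,f in (("wrist","p_wrist"),):
    g=cv2.imread("pics/%s.png"%f); 
    for px in ((242,221),(319,227),(235,364),(303,366)):
        q=g[px[1]-9:px[1]+10,px[0]-9:px[0]+10].mean(2); m=q>q.mean()+1.2*q.std(); y,x=np.nonzero(m); print(px,ray(n,(px[0]-9+x.mean(),px[1]-9+y.mean()),.017),m.sum())
# yellow strap
for n,f in (("top","p_top"),("scene","p_scene")):
    hsv=cv2.cvtColor(cv2.imread("pics/%s.png"%f),cv2.COLOR_BGR2HSV); y=cv2.inRange(hsv,(18,120,80),(32,255,255))
    yy,xx=np.nonzero(y); print(n,len(yy),xx.min(),xx.max(),yy.min(),yy.max(), [ray(n,p,.15) for p in ((xx[yy.argmin()],yy.min()),)])
```

```text
rim0 [0.5515 0.1114 0.9796]
disc0 [0.5342 0.338  0.065 ] disc1 [0.5507 0.1103 0.125 ]
stack (array([0.5508, 0.1107, 0.9714]), np.float64(0.11283461625755703), 18)
wrist disc [0.5509 0.1169 0.125 ]
(242, 221) [0.505  0.1602 0.017 ] 57
(319, 227) [0.6052 0.1533 0.017 ] 59
(235, 364) [ 0.4893 -0.0604  0.017 ] 31
(303, 366) [ 0.5893 -0.0673  0.017 ] 43
top 488 11 440 98 393 [array([0.8899, 0.5925, 0.15  ])]
scene 2359 0 338 58 352 [array([-0.5438,  0.8443,  0.15  ])]
```

>>> play_rows(
  increments="-10 6 0 5 -1; -40 20 0 13 -1; -75 40 0 21 -1; -110 60 0 29 -1; -145 80 0 37 -1; -180 95 0 45 -1; -205 110 0 53 -1; -225 120 0 61 -1; -231 122 0 69 -1; -231 122 0 77 -1; -231 122 0 85 -1; -231 122 0 90 -1; -231 122 0 90 -1; -231 122 0 90 -1",
)

```text
t: 10.55
tool_pos: [0.6738, -0.0196, 0.2496]
orientation: [-3.142, -0.005, 0.0]
force: [0.2, -1.4, 0.6]
opening: 0.0928
gripper_force: 0.0
```

```bash
python3 look.py k1 strap_knob stud_top wrench_grip
python3 - <<'E'
from h import *
b=robot.read_camera("scene")
for d in robot.landmark_of("scene","strap_knob")+robot.landmark_of("scene","blue_shell"): print(np.array(d["centre"]),d["conf"])
E
```

```text
10.55 [ 0.6738 -0.0196  0.2496] [[ 1.      0.0031 -0.0001]
 [ 0.0031 -1.      0.    ]
 [-0.0001 -0.     -1.    ]] [ 0.229  -1.3555  0.6226]
strap_knob [ 0.6735 -0.0238  0.1937] 0.92 tool mm [-0.2484  4.2422 55.8948] px [[284.7751 226.541 ]]
stud_top [ 0.541  -0.0172  0.1666] 0.65 tool mm [-132.754    -2.64     83.0294] px [[275.8296 354.3983]]
wrench_grip [ 0.618  -0.1732  0.1722] 0.77 tool mm [-56.0073 153.5231  77.4394] px [[462.0432 281.6999]]
[ 0.672  -0.0199  0.1953] 0.88
[ 0.5047  0.5284 -0.0021] 0.81
[0.551  0.1094 0.0645] 0.65
[0.6658 0.3328 0.0006] 0.58
```

View pics/k1.png

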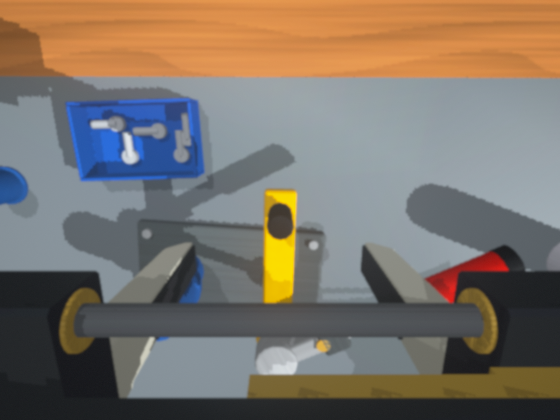

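The wrist view shows the knob at (280,218), between the fingers. I'll go down and straddle it loosely.

>>> play_rows(
  increments="0 1 20 0 -1; 0 1 50 0 -1; 0 1 75 0 -1; 0 1 84 0 -1; 0 1 86 0 -1; 0 1 86 0 0; 0 1 86 0 0.4; 0 1 86 0 0.4; 0 1 86 0 0.4; 0 1 86 0 0.4",
  force=10,
)

```text
t: 11.9
tool_pos: [0.6741, -0.0207, 0.1643]
orientation: [3.141, 0.0, 0.001]
force: [-0.3, -0.1, 0.1]
opening: 0.0577
gripper_force: 0.0
```

>>> play_rows(
  increments="0 0 0 0 0.4; 0 0 0 0 0.4; 0 0 0 0 0.4; 0 0 0 0 0.4; 0 0 0 0 0.4",
)

```text
t: 12.4
tool_pos: [0.6738, -0.0206, 0.1636]
orientation: [-3.142, -0.001, 0.0]
force: [0.1, 0.1, -0.8]
opening: 0.028
gripper_force: 0.0
```

>>> play_rows(
  increments="-0.5 -13.6 0 -6 0.4; -2.5 -27.1 0 -12 0.4; -5.9 -40.3 0 -18 0.4; -10.6 -53 0 -24 0.4; -16.6 -65.2 0 -30 0.4; -23.9 -76.7 0 -36 0.4; -32.3 -87.4 0 -42 0.4; -41.8 -97.1 0 -48 0.4; -52.3 -105.8 0 -54 0.4; -63.6 -113.4 0 -60 0.4; -75.7 -119.7 0 -66 0.4; -88.3 -124.7 0 -72 0.4; -101.4 -128.4 0 -78 0.4; -108 -129.7 0 -81 0.4; -114.8 -130.7 0 -84 0.4; -119 -131.2 0 -86 0.4; -123 -131.5 0 -88 0.4; -123 -131.5 0 -88 0.4; -123 -131.5 0 -88 0.4",
)

```text
t: 14.3
tool_pos: [0.5509, 0.1109, 0.1638]
orientation: [2.26, 2.181, 0.001]
force: [0.8, 0.3, 0.1]
opening: 0.0277
gripper_force: 0.3
```

>>> play_rows(
  increments="0 -2 0 0 0.4; 0 -4 0 0 0.4; 0 -5 0 0 0.4; 0 -5 0 0 0.4",
)

```text
t: 14.7
tool_pos: [0.5462, 0.1111, 0.164]
orientation: [2.259, 2.182, 0.002]
force: [4.2, 2.2, -0.1]
opening: 0.0279
gripper_force: 2.0
```

>>> play_rows(
  increments="0 2.5 0 0 0.4; 0 4.5 0 0 0.4; 0 4.5 -10 0 0.4; 0 4.5 -40 0 0.2; 0 4.5 -75 0 -0.1; -15 8 -90 -3 -0.1; -50 18 -90 -8 -0.1; -95 32 -90 -13 -0.1; -140 45 -90 -18 -0.1; -185 58 -90 -23 -0.1; -225 70 -90 -28 -0.1; -260 79 -90 -28.5 -0.1; -278 83 -90 -28.5 -0.1; -282 84 -90 -28.5 -0.1; -282 84 -90 -28.5 -0.1; -282 84 -90 -28.5 -0.1",
)

```text
t: 16.3
tool_pos: [0.6199, -0.1721, 0.2539]
orientation: [-1.651, -2.672, -0.001]
force: [0.3, -0.2, -0.5]
opening: 0.0512
gripper_force: 0.0
```

```bash
python3 look.py g1 wrench_grip strap_knob stud_top
python3 - <<'E'
from h import *
for c in ("top","scene"):
  b=robot.read_camera(c); cv2.imwrite("pics/g_%s.png"%c,b)
  for n in ("strap_knob","wrench_grip","blue_shell"):
    for d in robot.landmark_of(c,n): print(c,n,np.array(d["centre"]),d["conf"])
a=cv2.imread("pics/g1.png"); b=cv2.imread("pics/g_scene.png")[150:330,180:420]
cv2.imwrite("pics/g.png",np.hstack([cv2.resize(a,(400,300)),cv2.resize(b,(400,300))]))
E
```

```text
16.3 [ 0.6199 -0.1721  0.2539] [[-0.4474  0.8943 -0.    ]
 [ 0.8943  0.4474  0.0006]
 [ 0.0006  0.0002 -1.    ]] [ 0.3428 -0.1715 -0.4711]
wrench_grip [ 0.6204 -0.1747  0.1724] 0.97 tool mm [-2.583  -0.87   81.5646] px [[277.4189 220.8171]]
top strap_knob [0.5534 0.1138 0.189 ] 0.71
top wrench_grip [ 0.62   -0.1757  0.1724] 0.65
top blue_shell [0.5052 0.5335 0.0031] 0.95
top blue_shell [0.55   0.1118 0.0614] 0.8
top blue_shell [0.6672 0.3334 0.0026] 0.61
scene wrench_grip [ 0.6204 -0.1721  0.1715] 0.68
scene wrench_grip [0.551  0.11   0.1941] 0.64
scene blue_shell [0.5484 0.1117 0.0618] 0.92
scene blue_shell [0.5059 0.5296 0.0003] 0.62
scene blue_shell [0.6708 0.3366 0.0018] 0.54
```

View pics/g.png

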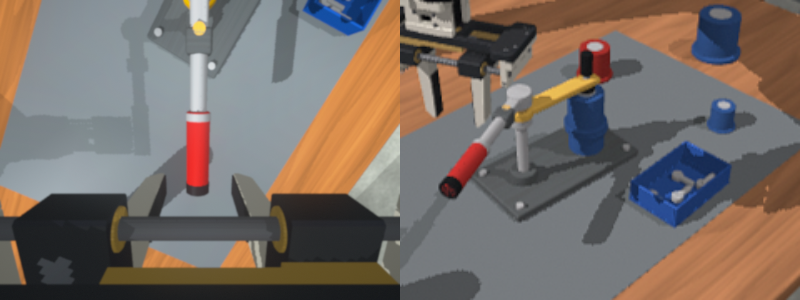

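The left (wrist) crop shows the red grip at (198,152), running straight toward the stud and centred between the fingers. The scene crop shows the strap over the shell. I'll go down around the grip and begin the pull.

>>> play_rows(
  increments="0 0 25 0 -0.1; 0 0 60 0 -0.1; 0 0 90 0 -0.1; 0 0 101 0 -0.1; 0 0 101 0 -0.1; 0.4 -12.1 101 4 -0.1; 1.7 -24.1 101 8 -0.1; 3.8 -36.1 101 12 -0.1; 6.7 -47.8 101 16 -0.1; 10.5 -59.3 101 20 -0.1; 10.5 -59.3 101 20 -0.1",
  force=40,
)

```text
t: 18.0
tool_pos: [0.5629, -0.1914, 0.1553]
orientation: [2.091, 2.34, 0.002]
force: [-0.1, 0.8, -0.2]
opening: 0.0512
gripper_force: 0.0
```

Run:
```python
from h import *
for c in ("top","scene","wrist"):
  b=robot.read_camera(c); cv2.imwrite("pics/q_%s.png"%c,b)
  for n in ("wrench_grip",):
    for d in robot.landmark_of(c,n): print(c,n,np.array(d["centre"]),d["conf"],totool(d["centre"]))
```

```text
scene wrench_grip [ 0.5767 -0.1891  0.1714] 0.7 [  0.4802  13.7776 -17.3846]
wrist wrench_grip [ 0.5776 -0.1925  0.1729] 0.74 [ -3.2475  14.6123 -19.6804]
```

>>> play_rows(
  increments="0.4 -12.1 0 4 -0.1; 1.7 -24.1 0 8 -0.1; 3.8 -36.1 0 12 -0.1; 6.7 -47.8 0 16 -0.1; 10.5 -59.3 0 20 -0.1; 15 -70.6 0 24 -0.1; 20.3 -81.5 0 28 -0.1; 20.3 -81.5 0 28 -0.1",
)

```text
t: 19.1
tool_pos: [0.4789, -0.1797, 0.1531]
orientation: [2.596, 1.768, 0.001]
force: [0.2, 0.1, 0.4]
opening: 0.051
gripper_force: 0.0
```

>>> play_rows(
  increments="0.1 -6 0 2 -0.1; 0.3 -10 0 3.3 -0.1; 0.3 -10 0 3.3 -0.1",
)

```text
t: 19.4
tool_pos: [0.4723, -0.1766, 0.1537]
orientation: [2.641, 1.693, 0.006]
force: [11.1, -1.8, -4.2]
opening: 0.0511
gripper_force: 5.2
```

>>> play_rows(
  increments="0.2 -6 0 2 -0.1; 0.5 -12 0 4 -0.1; 0.9 -16 0 5.3 -0.1; 0.9 -16 0 5.3 -0.1; 0.9 -16 0 5.3 -0.1",
)

```text
t: 19.9
tool_pos: [0.4585, -0.1697, 0.1537]
orientation: [2.715, 1.57, 0.006]
force: [12.8, -4.1, -5.8]
opening: 0.0517
gripper_force: 6.8
```

Run:
```python
from h import *
for c in ("top","scene","wrist"):
  b=robot.read_camera(c); cv2.imwrite("pics/r_%s.png"%c,b)
  for n in ("wrench_grip",):
    for d in robot.landmark_of(c,n): print(c,n,np.array(d["centre"]),d["conf"],totool(d["centre"]))
b=cv2.imread("pics/r_scene.png")[150:330,180:420]; w=cv2.imread("pics/r_wrist.png"); cv2.imwrite("pics/r.png",np.hstack([cv2.resize(w,(400,300)),cv2.resize(b,(400,300))]))
print(robot.read_state()["force"],robot.read_state()["tool_pos"])
```

```text
scene wrench_grip [ 0.4699 -0.1775  0.1755] 0.91 [ -1.0921  13.8048 -21.6736]
scene wrench_grip [0.552  0.1107 0.1896] 0.19 [289.6549 -58.7068 -36.05  ]
wrist wrench_grip [ 0.4687 -0.1774  0.1727] 0.77 [ -1.6033  12.7009 -18.8899]
[13.5374 -5.4343 -5.7651] [ 0.4586 -0.1697  0.1537]
```

View pics/r.png

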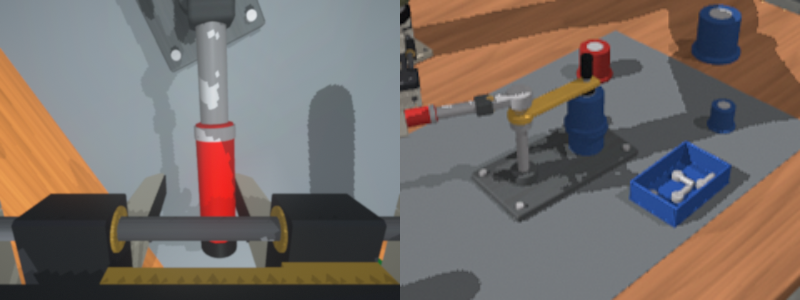

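The left (wrist) crop shows the grip at (217,190), against the right finger. The handle is estimated at about 0.11 rad of break at 14.6 N. I'll push about 14 mm further, to around 0.2 rad.

>>> play_rows(
  increments="0.4 -5 0 2 -0.1; 0.9 -10 0 4 -0.1; 1.5 -14 0 6 -0.1; 1.5 -14 0 6 -0.1; 1.5 -14 0 6 -0.1; 1.5 -14 0 6 -0.1",
)

```text
t: 20.8
tool_pos: [0.4472, -0.1617, 0.1538]
orientation: [2.793, 1.426, 0.006]
force: [12.7, -6.3, -5.2]
opening: 0.0512
gripper_force: 7.0
```

Run:
```python
from h import *
S=np.array([.542,-.019])
for c in ("scene","wrist","scene","wrist"):
  robot.read_camera(c)
  for d in robot.landmark_of(c,"wrench_grip")[:1]:
    p=np.array(d["centre"]); r=np.hypot(*(p[:2]-S)); h=S+.045*np.array([np.cos(np.radians(-109.8)),np.sin(np.radians(-109.8))]); v=p[:2]-h
    print(c,p,d["conf"],totool(p),"r",r,"break",np.radians(-109.8)-np.arctan2(v[1],v[0]))
s=robot.read_state();print(s["force"],s["tool_pos"],s["t"])
```

```text
scene [ 0.4576 -0.1673  0.1738] 0.8 [  1.6024  11.8615 -19.9681] r 0.1706348440383734 break 0.2326723464983862
wrist [ 0.4574 -0.1696  0.1721] 0.86 [ -0.3975  13.026  -18.2593] r 0.17273540459326805 break 0.2241976148054794
scene [ 0.4578 -0.1692  0.1713] 0.79 [  0.1539  13.1256 -17.4782] r 0.17219082437807193 break 0.2232521847364788
wrist [ 0.4592 -0.1691  0.1729] 0.64 [  1.055   14.1897 -19.0518] r 0.17142301479089675 break 0.2144013767871804
[12.237  -5.4399 -5.0433] [ 0.4472 -0.1617  0.1538] 21.2
```

>>> play_rows(
  increments="0 6 0 -2 -0.1; 0 14 0 -4 -0.1; 0 22 0 -6 -0.1; 0 30 0 -9 -0.1; 0 36 0 -11 -0.1; 0 40 0 -12 -0.1; 0 40 0 -12 -0.1; 0 40 0 -12 -0.1; 0 40 0 -12 -0.1",
)

```text
t: 22.1
tool_pos: [0.4763, -0.1836, 0.1525]
orientation: [-2.636, -1.709, 0.0]
force: [-0.0, -0.3, -0.7]
opening: 0.051
gripper_force: 0.0
```

Run:
```python
from h import *
S=np.array([.542,-.019])
for c in ("scene","wrist","scene","wrist"):
  robot.read_camera(c)
  for d in robot.landmark_of(c,"wrench_grip")[:1]:
    p=np.array(d["centre"]); v=p[:2]-S; print(c,p,d["conf"],totool(p),"head angle",np.radians(-64)-np.arctan2(v[1],v[0]))
s=robot.read_state();print(s["force"],s["tool_pos"],s["t"])
```

```text
scene [ 0.4855 -0.1807  0.1708] 0.88 [  6.3723   7.1878 -18.1642] head angle 0.7899369368693139
wrist [ 0.4828 -0.1818  0.173 ] 0.72 [  4.2483   5.1039 -20.2948] head angle 0.8025566091024328
scene [ 0.4833 -0.1809  0.1723] 0.62 [  5.3014   5.1244 -19.5843] head angle 0.8016140087961936
wrist [ 0.4835 -0.1846  0.1749] 0.57 [  2.0115   6.7862 -22.2133] head angle 0.7933624723810604
[-0.8156  0.9309  0.4643] [ 0.4765 -0.1837  0.1527] 22.5
```

>>> play_rows(
  increments="0 3 0 0 -0.1; 0 6 0 0 -0.1; 0 6 0 0 -0.1; 0 6 -10 0 -0.1; 0 6 -35 0 -0.1; 0 6 -70 0 -0.1; 0 6 -105 0 -0.1; 0 6 -120 0 -0.1; 0 6 -120 0 -0.1; 0 6 -120 0 -0.1",
)

```text
t: 23.5
tool_pos: [0.4817, -0.186, 0.2716]
orientation: [-2.635, -1.709, 0.001]
force: [-0.2, -0.6, 0.4]
opening: 0.0514
gripper_force: 0.0
```

Run:
```python
from h import *
S=np.array([.542,-.019])
for c in ("scene","top"):
  cv2.imwrite("pics/z_%s.png"%c,robot.read_camera(c))
  for n in ("wrench_grip","strap_knob","blue_shell"):
    for d in robot.landmark_of(c,n)[:2]:
      p=np.array(d["centre"]); v=p[:2]-S; print(c,n,p,d["conf"],"ang",np.degrees(np.arctan2(v[1],v[0])))
s=robot.read_state();print(s["force"],s["tool_pos"],s["t"])
hsv=cv2.cvtColor(cv2.imread("pics/z_top.png"),cv2.COLOR_BGR2HSV)
a=cv2.imread("pics/z_top.png")[140:300,180:393]; b=cv2.imread("pics/z_scene.png")[150:330,180:420]
cv2.imwrite("pics/z.png",np.hstack([cv2.resize(a,(400,300)),cv2.resize(b,(400,300))]))
```

```text
scene wrench_grip [ 0.4836 -0.1803  0.1727] 0.9 ang -109.9032080814165
scene strap_knob [0.5542 0.1098 0.1892] 0.91 ang 84.58905903021483
scene blue_shell [0.6675 0.3322 0.0017] 0.79 ang 70.33584176470309
scene blue_shell [0.5072 0.5312 0.0005] 0.72 ang 93.61912143932088
top wrench_grip [ 0.4849 -0.1858  0.171 ] 0.65 ang -108.89741592342195
top strap_knob [0.5506 0.112  0.1877] 0.95 ang 86.24398734639485
top strap_knob [ 0.5427 -0.019   0.1719] 0.54 ang 0.0
top blue_shell [0.5042 0.5267 0.0002] 0.92 ang 93.96248208859956
top blue_shell [ 0.6674  0.3335 -0.0012] 0.73 ang 70.41725481210702
[-0.2857 -0.3951  0.9112] [ 0.4817 -0.186   0.2719] 23.9
```

View pics/z.png

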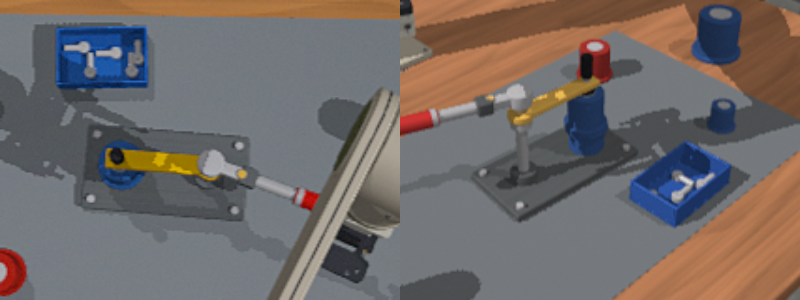

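The left (top) crop shows the strap at (160,160) lying over the shell at (122,165), with the wrench straight. The scene crop agrees, and the gripper is clear of everything. I'll hand in.

```bash
python3 -c "
from plant import robot
print(robot.close_job())"
```

```text
the job is handed in; nothing more can be done
None
```

I handed the job in at about 24 s; no pass/fail result came back. By my measurements the blue shell is seated within about 1 mm, the strap is at its stop, the nut is tight at about 0.8 rad, the wrench broke over to about 0.22 rad and sprang straight, and the gripper is clear.

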